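# Wipe the offcuts off the work plate with the scraper block and park it

### The job

The scraper block lies on its side: first stand it upright on its foot on the bench and let go of it, then take it again and use it to wipe all four aluminium offcuts off the work plate into the catch tray at the plate's end. Do not touch the offcuts with the gripper or the arm, and leave the circuit-board case, solder reel, iron rest and bottle where they are. Finally park the scraper upright on the narrow raised ledge of its stand, centred and lengthwise along it, and let go.

Things in the scene. Friction and masses are not known exactly. Their poses are not given: they have to be found in the camera images.
- scraper: Scraper block, 0.2-0.4 kg. Foot block 36 (x) x 110 (y) x 26 high (z), grey, steel-shod; centred on it a black grip block 26 (x) x 56 (y), from z 26 to 70. Origin: centre of the foot's underside; z runs from foot through grip. It starts lying on its 110 x 26 side: +x up, origin 18 above the bench, z level, pointing 136 degrees (+-25) counterclockwise from world x.
- plate: Fixed dark steel work plate 180 x 180, flat top 50 above the bench. A lip 10 wide, 15 high runs along its edges at x = +-80 to +-90 (160 clear between). Its ends at y = +-90 are open and flush. Origin: at bench level under its centre. The offcuts lie on it within 72 of its centre along y. One open end has the catch tray, the other the board case: which is which changes.
- tray: Fixed open grey sheet-metal catch tray, outside 176 (x) x 104 (y) x 40 high, wall 3, 1 mm off one open end of the plate and parallel to it (centre at plate y = +143 or -143). Empty at the start. Origin: centre of its underside, on the bench.
- stand: Fixed steel parking stand for the scraper: foot plate 90 x 110 x 8, a 16 mm thick web, and on top a flat level ledge 30 (x) x 90 (y), its top 60 above the bench; the scraper's foot (36 x 110) overhangs it on all sides. Origin: at bench level under its centre.
- stand_top (a point): Centre of the top face of the parking stand's ledge, 60 above the bench; axes as the stand: y along the ledge.
- board_case: Bystander: black tray-like case 130 x 80 x 20 with a green circuit board on it, 30 high in all, on the bench at the plate's other open end. Origin: centre of its underside.
- reel: Bystander: black solder reel standing on its flange, 60 diameter, 50 high. Origin: centre of its underside.
- iron_rest: Bystander: soldering-iron rest, dark base 90 (x) x 60 (y) x 18 with a steel tube holder up to 74 high. Origin: centre of its underside.
- bottle: Bystander: white flux bottle, 48 diameter, 120 high, standing just beyond the plate as seen from the robot. Origin: centre of its underside.
- offcut_bar: Loose aluminium offcut, flat bar 60 x 16 x 8 (long, wide, high) mm, about 25 g, lying on the plate at the start, at any yaw; its x is its length. Origin: centre of its underside as it lies at the start.
- offcut_angle: Loose aluminium offcut, L-shaped angle 56 long, 16 wide, 16 high mm, about 25 g, lying on the plate at the start, at any yaw; its x is its length. Origin: centre of its underside as it lies at the start.
- offcut_flat: Loose aluminium offcut, flat bar 52 x 22 x 8 mm, about 25 g, lying on the plate at the start, at any yaw; its x is its length. Origin: centre of its underside as it lies at the start.
- offcut_tube: Loose aluminium offcut, square tube 54 long, 16 x 16 mm, about 25 g, lying on the plate at the start, at any yaw; its x is its length. Origin: centre of its underside as it lies at the start.
Not all that is in view belongs to the job. What is shaped like the stand but green or orange is not meant.

How it is judged:
On the way, in this order (a step that is already met when the one before it is completed fails the run):
1. the scraper stands upright on its foot on the bench, released (angle between scraper's own z axis and vertical below 0.1 rad and height (world z) of scraper below 0.008 m and contact force between the fingers and scraper below 0.1 N), for 0.2 s.
2. all four offcuts are in the catch tray (x of offcut_bar in the frame of tray between -0.085 and 0.085 m and y of offcut_bar in the frame of tray between -0.05 and 0.05 m and z of each of offcut_bar, offcut_angle, offcut_flat, offcut_tube in the frame of tray below 0.042 m and x of offcut_angle in the frame of tray between -0.085 and 0.085 m and y of offcut_angle in the frame of tray between -0.05 and 0.05 m and x of offcut_flat in the frame of tray between -0.085 and 0.085 m and y of offcut_flat in the frame of tray between -0.05 and 0.05 m and x of offcut_tube in the frame of tray between -0.085 and 0.085 m and y of offcut_tube in the frame of tray between -0.05 and 0.05 m), for 0.2 s.
At the end, for the whole second after the job is handed in: All four offcuts lie still inside the tray (centres between its walls, under 42 mm up). The scraper stands released and still on the ledge: upright within 0.1 rad, centre within 25 mm of the ledge's, foot within 5 mm of its top, lengthwise along it within 15 degrees (all of step 2 and angle between scraper's own z axis and vertical below 0.1 rad and contact force between the fingers and scraper below 0.1 N and horizontal distance between scraper and stand_top below 0.025 m and z of scraper in the frame of stand_top between -0.005 and 0.005 m and angle between the y axis of scraper and the y axis of stand_top, either way round below 0.26 rad and contact force between scraper and stand above 0.5 N and linear speed of scraper below 0.02 m/s and linear speed of each of offcut_bar, offcut_angle, offcut_flat, offcut_tube below 0.03 m/s); the robot touches nothing.
It fails at once if the gripper or arm touches an offcut (contact force between any of the fingers, the arm and offcut_bar above 0.5 N or contact force between any of the fingers, the arm and offcut_angle above 0.5 N or contact force between any of the fingers, the arm and offcut_flat above 0.5 N or contact force between any of the fingers, the arm and offcut_tube above 0.5 N).
It fails at once if a bystander (board case, reel, iron rest or bottle) is moved by more than 20 mm (distance of any of board_case, reel, iron_rest, bottle from where it was at the start of the episode above 0.02 m).
It also fails if it takes over 69 s, if anything falls off the work surface, if the arm or the gripper's body presses on something with over 40 N, if the wrist force passes 120 N, or if a joint passes its speed limit or range.

### The arm

A 6-joint arm with a two-finger parallel gripper is mounted at the origin on the work surface. World frame = base frame: x ahead of the robot, y to its left, z up, the work surface at z = 0. Lengths are in m, angles in rad, forces in N, time in s.
With the tool pointing down it reaches from about 0.35 to 0.725 m from the base axis. Payload 4.3 kg.
Tool frame: the origin (TCP) lies midway between the tips of the shut fingers; the grasp point (between the pads) lies 19 mm behind it; z points along the fingers, y is the direction in which the jaws open and shut (so a half turn about z gives the same grasp; the last joint's range is limited). The gripper opens to 85 mm and grips with 20 to 120 N. Pads are 22 mm wide; open, the fingers measure 114 mm over their backs; the gripper's body (76 mm by 85 mm) begins 54 mm behind the grasp point. The pads swing forward as they close: fully open they stand 13 mm farther back than shut.
Start: joints at [1.119, 0.377, 0.081, 1.274, 0, 1.46], TCP at [0.193, 0.542, 0.231] pointing down, gripper open.
Joint ranges: [-2.72, 2.72], [-0.84, 1.66], [-1.02, 1.22], [-1.77, 2.12], [-1.37, 1.28], [-3.14, 3.14]. Speed limits (rad/s): [2.57, 2.57, 3.14, 3.14, 3.14, 3.14].

### API

Orientations are given as [roll, pitch, yaw] about the fixed x, y, z axes, in that order (R = Rz(yaw) Ry(pitch) Rx(roll)).
In Python, from bench import ctrl gives the robot as it stands. Calls block until the motion is done:
- ctrl.move_to(position, orientation): joint-space move of the TCP to a pose.
- ctrl.line_to(position, attitude=None, rate=0.15, contact_N=None): straight line of the TCP; attitude=None keeps the orientation; rate is the mean speed in m/s. With contact_N (N) it stops when the force on the tool has changed by that much, and returns True; else False.
- ctrl.move_j(angles): joint-space move.
- ctrl.move_gripper(opening, grasp_force=None): finger opening in m; grasp_force is the grip in N (None keeps the last); returns when the fingers have stopped.
- ctrl.wait(seconds).
- ctrl.ik(position, orientation): joint angles nearest the present ones, or None.
- ctrl.capture(name): name is "side" or "top"; returns a dict with "color" (420x560x3 uint8, red, green, blue), "fov_y" (degrees; the focal length in pixels is half the picture's height over the tangent of half this angle, whatever the lens; pixels are square), "cx", "cy" (the principal point, pixels), "camera_from_world" (4x4, takes a point from world to camera coordinates). Camera axes: x right, y up, looking along -z (the intrinsics and any distortion apply to the point x, -y, -z); pixel columns grow to the right and rows downward; lengths in m; the calibration is good to about 2 mm. A picture is of the moment at which its call begins. There is no depth.
A pose or a line that the arm cannot do raises ctrl.IKError and nothing moves.
- ctrl.job_done(): hands the job in, once; it reports no verdict.
Readings, each from a call of its own:
- ctrl.read_t(): time.
- ctrl.read_joint_positions(): joint angles.
- ctrl.read_joint_velocities(): joint speeds.
- ctrl.read_joint_efforts(): joint torques, N m.
- ctrl.read_tool_pos(): TCP position.
- ctrl.read_tool_rot(): TCP orientation.
- ctrl.read_wrist_force(): force on the tool from outside, world axes, zero at the start.
- ctrl.read_moment(): the same for the moment, N m.
- ctrl.read_gripper_width(): finger opening in m.
Only numpy, scipy, OpenCV 4.12 (cv2) and the standard library are available. Lean on these libraries where they do the work, as an engineer would, in place of code of your own. Each camera call takes 0.05 s, during which the arm holds its last target. There are 200 camera calls.

## Working session

There is one attempt and no reset: what is moved stays moved. The work goes in short steps, each a Python script; the robot and the scene stay as the last script left them, time stands still between calls to the robot, and variables do not carry over. Pictures are saved under pics/ and viewed, about 8 in all and at most 12, crops included, and the job is handed in when it is done.

```bash
ls; mkdir -p pics
python3 - <<'E'
from bench import ctrl
import cv2,numpy as np
for n in("top","side"):
    d=ctrl.capture(n); cv2.imwrite(f"pics/{n}0.png",d["color"][:,:,::-1]); 
    print(n,{k:v for k,v in d.items() if k!="color"})
E
```

```text
pics
top {'fov_y': 49.933928560964866, 'cx': 284.4679039246062, 'cy': 214.90120677706977, 'camera_from_world': array([[ 0.00879931, -0.99995526,  0.00347096, -0.07314515],
       [ 0.97026112,  0.0093776 ,  0.24187892, -0.49459947],
       [-0.24190065,  0.00123937,  0.97030023, -1.06924916],
       [ 0.        ,  0.        ,  0.        ,  1.        ]])}
side {'fov_y': 53.31308463875019, 'cx': 275.38112616673897, 'cy': 210.65478470546554, 'camera_from_world': array([[-0.99184695, -0.12575019,  0.02065222,  0.46337783],
       [ 0.08524089, -0.53420553,  0.84104604, -0.14324014],
       [-0.09472917,  0.83594936,  0.54056919, -0.96619993],
       [ 0.        ,  0.        ,  0.        ,  1.        ]])}
```

View pics/top0.png

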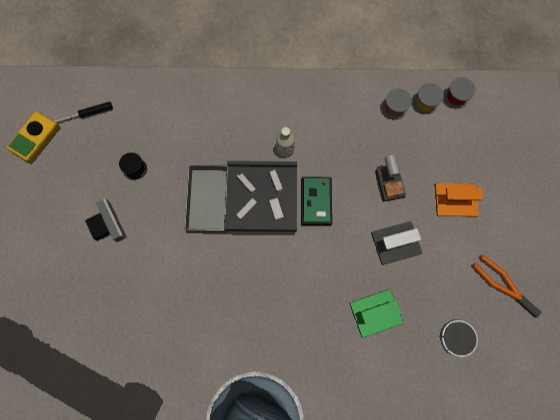

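View pics/side0.png

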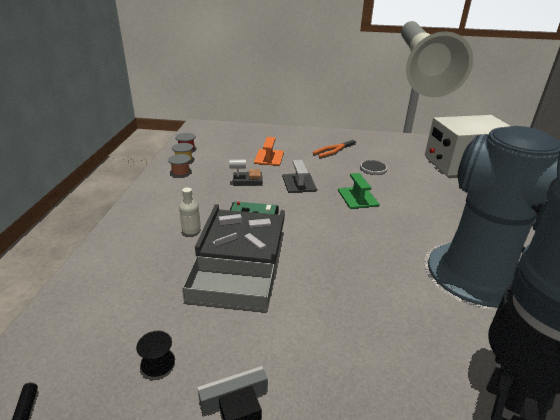

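Top view: the scraper lies at about (105,222) with its grip to the lower left. The plate is at (262,197), the tray to its left (+y) and the case to its right. The grey stand is at (397,242), the iron rest at (391,180), the bottle at (285,145) and the reel at (133,166). The side view agrees.

```bash
cat > h.py <<'E'
from bench import ctrl
import cv2,numpy as np
from scipy.spatial.transform import Rotation as Rot
def cast(d,uv,z):
    uv=np.atleast_2d(np.asarray(uv,float)); f=210/np.tan(np.radians(d["fov_y"]/2))
    M=d["camera_from_world"];R=M[:3,:3];c=-R.T@M[:3,3]
    r=np.c_[(uv[:,0]-d["cx"])/f,-(uv[:,1]-d["cy"])/f,-np.ones(len(uv))]@R
    return c+r*((z-c[2])/r[:,2])[:,None]
def blobs(d,mask,z,box,amin=40):
    """rects of mask blobs, on plane z, within px box: (centre, sides mm, long-axis angle deg, px centre)"""
    m=np.zeros(mask.shape,np.uint8);x0,y0,x1,y1=box;m[y0:y1,x0:x1]=mask[y0:y1,x0:x1]*255
    out=[]
    for c in cv2.findContours(m,cv2.RETR_EXTERNAL,cv2.CHAIN_APPROX_NONE)[0]:
        if cv2.contourArea(c)<amin: continue
        p=cast(d,c[:,0],z)[:,:2].astype(np.float32)
        b=cv2.boxPoints(cv2.minAreaRect(p*1000))/1000
        e=[b[1]-b[0],b[2]-b[1]];L=[np.linalg.norm(v) for v in e];l=e[int(np.argmax(L))]
        out.append((b.mean(0).round(4),(np.sort(L)*1000).round(1),round(np.degrees(np.arctan2(l[1],l[0]))%180,1),c[:,0].mean(0).round(0)))
    return out
E
python3 - <<'E'
from h import *
d=ctrl.capture("top");I=d["color"].astype(int);g=I.mean(2)
sat=I.max(2)-I.min(2)
for n,p in dict(foot=(110,218),foot2=(116,232),grip=(96,228),ledge=(402,239),stand=(385,250),tray=(206,198),plate=(235,200),bench=(150,260),wall=(190,200)).items(): print(n,I[p[1],p[0]])
print("grey foot"); 
for b in blobs(d,(g>105),.036,(80,190,130,250)): print(b)
print("grip");
for b in blobs(d,(g<50),.031,(80,190,130,250)): print(b)
print("ledge");
for b in blobs(d,(g>150),.060,(370,215,425,265)): print(b)
print("standfoot")
for b in blobs(d,(g<75)|(g>150),.008,(365,215,430,270)): print(b)
print("offcuts")
for b in blobs(d,(g>130),.060,(228,165,298,232)): print(b)
print("plate+tray dark")
for b in blobs(d,(g<70),.065,(180,155,300,240)): print(b)
print("case")
for b in blobs(d,(I[:,:,1]-I[:,:,0]>20),.03,(298,170,340,230)): print(b)
print("bottle base",cast(d,[286,152],0), "reel",cast(d,[133,166],.05))
ims=[cv2.resize(d["color"][a:b,c:e,::-1],None,fx=5,fy=5,interpolation=cv2.INTER_CUBIC) for a,b,c,e in((190,250,75,145),(210,270,365,435))]
cv2.imwrite("pics/c1.png",np.hstack(ims))
E
```

```text
foot [92 93 90]
foot2 [93 94 92]
grip [18 18 20]
ledge [196 190 184]
stand [23 25 23]
tray [124 124 115]
plate [61 60 57]
bench [120 112 104]
wall [95 96 90]
grey foot
(array([0.4861, 0.3917], dtype=float32), array([126.5, 165.8], dtype=float32), np.float32(5.3), array([104., 220.]))
grip
(array([0.4656, 0.4087], dtype=float32), array([41.7, 65.5], dtype=float32), np.float32(29.1), array([ 97., 226.]))
ledge
(array([ 0.439 , -0.3597], dtype=float32), array([29.7, 89.5], dtype=float32), np.float32(105.4), array([402., 238.]))
standfoot
(array([ 0.4386, -0.3623], dtype=float32), array([ 88.5, 121. ], dtype=float32), np.float32(105.9), array([397., 242.]))
offcuts
(array([ 0.5132, -0.0471], dtype=float32), array([20.8, 51. ], dtype=float32), np.float32(18.5), array([276., 208.]))
(array([0.5126, 0.0282], dtype=float32), array([14.7, 57.8], dtype=float32), np.float32(137.2), array([246., 208.]))
(array([0.5815, 0.0311], dtype=float32), array([13.6, 57.6], dtype=float32), np.float32(41.1), array([246., 182.]))
(array([ 0.5883, -0.0447], dtype=float32), array([15.2, 53.5], dtype=float32), np.float32(21.5), array([275., 180.]))
plate+tray dark
(array([0.5403, 0.0399], dtype=float32), array([191.7, 274.4], dtype=float32), np.float32(90.1), array([230., 198.]))
case
(array([ 0.5457, -0.1519], dtype=float32), array([ 65.7, 116.9], dtype=float32), np.float32(179.9), array([316., 200.]))
bottle base [[ 0.68807639 -0.0712916   0.        ]] reel [[0.62505736 0.32597888 0.05      ]]
```

View pics/c1.png

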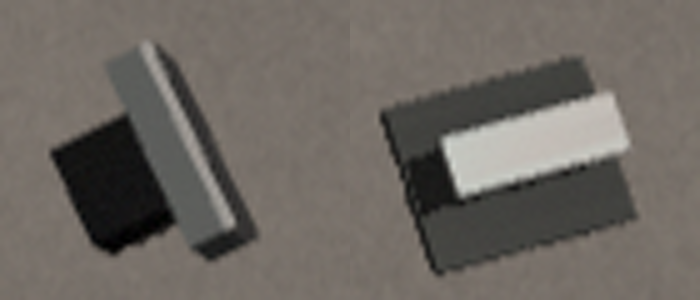

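Crop: the scraper's top face has corners at about (96,202.4), (105,198), (122.6,235.6) and (113.4,240). The light strip is the shoe edge. The ledge measured 29.7×89.5 mm, so lens distortion is negligible. Next I check IK for tilted grasps.

```bash
cat >> h.py <<'E'
def rpy(R): return Rot.from_matrix(R).as_euler("xyz").tolist()
def tool(d,y):  # tool z along d, jaw along y
    d=d/np.linalg.norm(d);y=y-d*(d@y);y/=np.linalg.norm(y);return np.c_[np.cross(y,d),y,d]
E
python3 - <<'E'
from h import *
d=ctrl.capture("top");g=d["color"].astype(int).mean(2)
P=cast(d,[[75+u/5,190+v/5] for u,v in((105,62),(152,40),(238,228),(193,250))],.036)[:,:2]
A,B,C,D=P;print(P.round(4),[np.linalg.norm(v)*1e3 for v in(B-A,C-B,D-C,A-D)])
e=(C-B)+(D-A);th=np.degrees(np.arctan2(e[1],e[0]))+90 
print("h angles",th%360, "origin",(B+C)/2, "via AD",(A+D)/2)
# plate edges: top-lip rows profile, left/right end columns
for u in(250,262,285): 
    col=g[150:245,u]; print(u,[int(v) for v in col])
print("row210",[int(v) for v in g[198,180:235]]); print([int(v) for v in g[198,285:340]])
o=(B+C)/2*0+((B+C)/2)
h=np.array([np.cos(np.radians(th)),np.sin(np.radians(th)),0]);
if h[1]<0:h=-h
up=np.array([0,0,1.]);n=0
for a in np.radians([15,25,35,45]):
    dd=-up*np.cos(a)-h*np.sin(a);gp=np.r_[o,.018]+h*.052+up*.008
    for s in(1,-1):
        R=tool(dd,s*np.cross(up,h)); q=ctrl.ik((gp+.019*dd).tolist(),rpy(R));print("start",np.degrees(a),s,None if q is None else np.round(q,2))
for a in np.radians([15,25,35,45]):
  for xy in((.45,.3),(.4,.35),(.5,.35),(.45,.4)):
    for yaw in range(0,360,15):
      r=np.radians(yaw);hh=np.array([np.cos(r),np.sin(r),0]);dd=hh*np.cos(a)-up*np.sin(a);gp=np.r_[xy,0]+up*.052-hh*.008
      for s in(1,-1):
        q=ctrl.ik((gp+.019*dd).tolist(),rpy(tool(dd,s*np.cross(up,hh))))
        if q is not None: print("end",np.degrees(a).round(),xy,yaw,s,np.round(q,2))
E
```

```text
[[0.5299 0.4172]
 [0.542  0.3943]
 [0.4435 0.3405]
 [0.432  0.3621]] [np.float64(25.904159863196348), np.float64(112.19772503941208), np.float64(24.485456763507667), np.float64(112.41424079372669)]
h angles 299.02432530447834 origin [0.49274103 0.36736395] via AD [0.480971  0.3896403]
250 [112, 111, 110, 109, 109, 108, 108, 111, 112, 111, 102, 74, 56, 58, 41, 21, 36, 53, 60, 61, 59, 59, 59, 58, 60, 59, 57, 57, 58, 59, 59, 59, 93, 145, 164, 167, 165, 166, 168, 167, 148, 96, 43, 53, 60, 62, 59, 58, 61, 79, 141, 164, 168, 169, 167, 167, 168, 166, 134, 79, 54, 62, 63, 63, 60, 62, 61, 60, 61, 62, 62, 62, 63, 62, 62, 63, 61, 61, 61, 43, 17, 34, 48, 51, 53, 96, 115, 115, 115, 114, 110, 110, 113, 114, 114]
262 [106, 108, 109, 111, 111, 109, 108, 109, 111, 109, 102, 77, 57, 57, 48, 29, 20, 47, 60, 60, 60, 60, 60, 60, 59, 59, 59, 57, 59, 59, 59, 59, 58, 60, 61, 59, 58, 59, 59, 61, 59, 62, 59, 62, 61, 61, 60, 59, 58, 59, 59, 60, 61, 60, 59, 59, 62, 62, 62, 61, 61, 62, 62, 61, 61, 61, 63, 62, 62, 63, 61, 62, 62, 61, 62, 62, 62, 61, 61, 41, 19, 35, 50, 55, 52, 92, 113, 113, 112, 112, 111, 113, 11
[... 25861 characters left out ...]
 270 -1 [ 0.86  1.18  0.78  1.82 -0.48 -0.55]
end 45.0 (0.45, 0.4) 285 1 [ 0.91  1.03  0.48  1.56 -0.6   2.39]
end 45.0 (0.45, 0.4) 285 -1 [ 0.91  1.03  0.48  1.56 -0.6  -0.75]
end 45.0 (0.45, 0.4) 300 1 [ 0.95  0.89  0.2   1.27 -0.7   2.14]
end 45.0 (0.45, 0.4) 300 -1 [ 0.95  0.89  0.2   1.27 -0.7  -1.  ]
end 45.0 (0.45, 0.4) 315 1 [ 0.97  0.74 -0.09  0.93 -0.77  1.83]
end 45.0 (0.45, 0.4) 315 -1 [ 0.97  0.74 -0.09  0.93 -0.77 -1.31]
end 45.0 (0.45, 0.4) 330 1 [ 0.98  0.6  -0.37  0.54 -0.78  1.47]
end 45.0 (0.45, 0.4) 330 -1 [ 0.98  0.6  -0.37  0.54 -0.78 -1.67]
end 45.0 (0.45, 0.4) 345 1 [ 0.96  0.48 -0.63  0.13 -0.73  1.09]
end 45.0 (0.45, 0.4) 345 -1 [ 0.96  0.48 -0.63  0.13 -0.73 -2.05]
```

The scraper points at 119°, with its origin near (0.493, 0.367). First I grip it by the grip block at 35° tilt, swing it upright and set it down.

Run:
```python
from h import *
d=ctrl.capture("top")
print("plate far/near x",cast(d,[262,160.8],.065)[0,0],cast(d,[262,234.8],0)[0,0],"ends y",cast(d,[225.2,198],.05)[0,1],cast(d,[296.8,198],.05)[0,1],"tray end",cast(d,[186.5,198],.04)[0,1])
up=np.array([0,0,1.]);a=np.radians(35)
th=np.radians(118.7);h=np.array([np.cos(th),np.sin(th),0]);o=np.r_[.493,.367,.018]
dd=-up*np.cos(a)-h*np.sin(a);gp=o+h*.052+up*.008
R=tool(dd,-np.cross(up,h));p=gp+.019*dd
ctrl.move_to((p-.1*dd).tolist(),rpy(R))
ctrl.line_to(p.tolist(),rate=.1,contact_N=8) and print("contact down",ctrl.read_tool_pos())
ctrl.move_gripper(.04,60); print("w",ctrl.read_gripper_width())
p0=np.array(ctrl.read_tool_pos());lift=p0.copy();lift[2]+=.12
ctrl.line_to(lift.tolist(),rate=.15)
t2=np.radians(115);hh=np.array([np.cos(t2),np.sin(t2),0]);d2=hh*np.cos(a)-up*np.sin(a)
g2=np.r_[.43,.40,0]+up*.052-hh*.008;p2=g2+.019*d2;R2=tool(d2,-np.cross(up,hh))
ctrl.move_to((p2+up*.08).tolist(),rpy(R2))
print("w",ctrl.read_gripper_width(),"t",ctrl.read_t())
for n in("side","top"):
    d=ctrl.capture(n);cv2.imwrite(f"pics/{n}1.png",d["color"][:,:,::-1])
```

```text
plate far/near x 0.6370934337434471 0.4562204098444883 ends y 0.08310622017093806 -0.09970271587707874 tray end 0.18407638233038093
w 0.05455678842240045
w 0.054913194564269664 t 5.2167
```

View pics/side1.png

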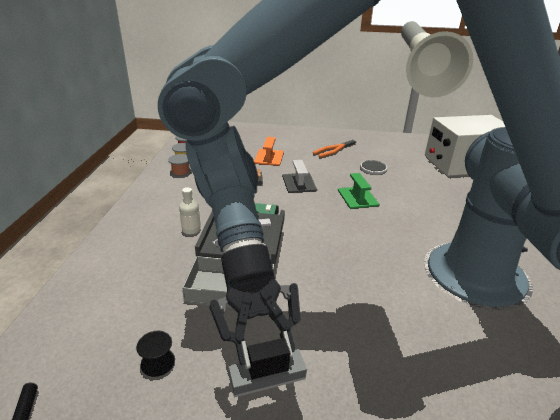

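The picture shows the scraper held by its grip, roughly upright, with the foot at about (268,370). I set it down, release and back off.

Run:
```python
from h import *
p=np.array(ctrl.read_tool_pos());e=p.copy();e[2]-=.09
print(ctrl.line_to(e.tolist(),rate=.05,contact_N=4),"dropped",p[2]-ctrl.read_tool_pos()[2],ctrl.read_wrist_force())
ctrl.move_gripper(.08);ctrl.wait(.2)
a=np.radians(35);t2=np.radians(115);hh=np.array([np.cos(t2),np.sin(t2),0]);d2=hh*np.cos(a)-np.array([0,0,1])*np.sin(a)
q=np.array(ctrl.read_tool_pos())
ctrl.line_to((q-.13*d2).tolist(),rate=.2)
q=np.array(ctrl.read_tool_pos());
print(ctrl.read_t())
# move above, vertical & out of view toward the robot
R=tool(np.array([0,0,-1.]),-hh)
ctrl.move_to([.5,.15,.27],rpy(R))
d=ctrl.capture("top");s=ctrl.capture("side");print(ctrl.read_t())
b=[cv2.resize(x["color"][r0:r1,c0:c1,::-1],(400,400),interpolation=cv2.INTER_CUBIC) for x,r0,r1,c0,c1 in((d,200,280,60,140),(s,300,420,190,310))]
cv2.imwrite("pics/c2.png",np.hstack(b));np.save("top2.npy",d["color"])
```

```text
True dropped 0.0795104903511129 [1.9101479  0.78029483 2.90669663]
8.1167
9.9167
```

View pics/c2.png

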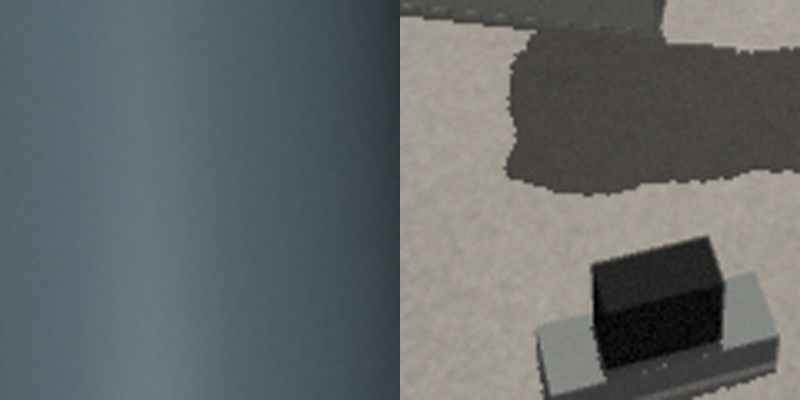

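The side crop shows the scraper standing on its foot; the grip top corners are at about (247.6,378.6), (282.7,371.1), (287.2,384.9) and (249.4,392.4). The arm blocks the top view. I locate the scraper from the side view, check reach for the wipe, and regrasp.

Run:
```python
from h import *
s=ctrl.capture("side")
G=cast(s,[[247.6,378.6],[282.7,371.1],[287.2,384.9],[249.4,392.4]],.07)[:,:2]
F=cast(s,[[230.8,398.5],[304,397.5]],.026)[:,:2]
e=(G[1]-G[0])+(G[2]-G[3]);ang=np.degrees(np.arctan2(e[1],e[0]))%180;c=G.mean(0)
print(G.round(4),"c",c,"long ang",ang,"sides",np.linalg.norm(G[1]-G[0]),np.linalg.norm(G[2]-G[1]),"foot corner pts",F)
hh=np.array([np.cos(np.radians(ang+90)),np.sin(np.radians(ang+90)),0])
dn=np.array([0,0,-1.])
for sgn in(1,-1):
  print("grasp",sgn,ctrl.ik([*c,.03],rpy(tool(dn,sgn*hh))))
  for x in(.52,.572):
    for y in(-.14,.09): print(" wipe",x,y,np.round(ctrl.ik([x,y,.085],rpy(tool(dn,sgn*np.array([0,1.,0])))) if ctrl.ik([x,y,.085],rpy(tool(dn,sgn*np.array([0,1.,0])))) is not None else np.nan,2))
  t=np.radians(15.4)
  print(" park",ctrl.ik([.439,-.3597,.092],rpy(tool(dn,sgn*np.array([np.cos(t),np.sin(t),0])))),ctrl.ik([.439,-.3597,.092],rpy(tool(dn,-sgn*np.array([np.cos(t),np.sin(t),0])))))
```

```text
[[0.4612 0.3969]
 [0.4095 0.3761]
 [0.4    0.3991]
 [0.4543 0.4194]] c [0.43125261 0.39787442] long ang 21.170258718223465 sides 0.05576976182523183 0.024923919206385422 foot corner pts [[0.48725365 0.40506259]
 [0.37284982 0.3872467 ]]
grasp 1 [ 0.63707124  0.53460695 -0.21856326  0.81762612  0.          0.26758052]
 wipe 0.52 -0.14 [-0.38  0.39 -0.29  0.89  0.   -0.38]
 wipe 0.52 0.09 [ 0.05  0.37 -0.32  0.88  0.    0.05]
 wipe 0.572 -0.14 [-0.35  0.49 -0.14  0.94  0.   -0.35]
 wipe 0.572 0.09 [ 0.05  0.47 -0.17  0.93  0.    0.05]
 park [-0.79820209  0.44018264 -0.19576433  0.93484936  0.          0.50381353] [-0.79820209  0.44018264 -0.19576433  0.93484936  0.         -2.63777912]
grasp -1 [ 0.63707124  0.53460695 -0.21856326  0.81762612  0.         -2.87401214]
 wipe 0.52 -0.14 [-0.38  0.39 -0.29  0.89  0.    2.76]
 wipe 0.52 0.09 [ 0.05  0.37 -0.32  0.88  0.   -3.09]
 wipe 0.572 -0.14 [-0.35  0.49 -0.14  0.94  0.    2.79]
 wipe 0.572 0.09 [ 0.05  0.47 -0.17  0.93  0.   -3.1 ]
 park [-0.79820209  0.44018264 -0.19576433  0.93484936  0.         -2.63777912] [-0.79820209  0.44018264 -0.19576433  0.93484936  0.          0.50381353]
```

Run:
```python
from h import *
dn=np.array([0,0,-1.]);hh=np.array([np.cos(np.radians(113)),np.sin(np.radians(113)),0])
R=rpy(tool(dn,hh));c=[.431,.398]
ctrl.move_gripper(.07)
ctrl.move_to([*c,.13],R);print(ctrl.line_to([*c,.030],rate=.12,contact_N=10),ctrl.read_tool_pos())
ctrl.move_gripper(.01,80);print("w",ctrl.read_gripper_width(),ctrl.read_tool_pos())
ctrl.line_to([*c,.16],rate=.2)
W=rpy(tool(dn,np.array([0,1.,0])))
ctrl.move_to([.50,.20,.17],W)
ctrl.move_to([.5256,-.113,.12],W)
ctrl.line_to([.5256,-.113,.0815],rate=.08)
print("w",ctrl.read_gripper_width(),ctrl.read_tool_pos(),ctrl.read_wrist_force(),ctrl.read_t())
print(ctrl.line_to([.5256,.080,.0815],rate=.08,contact_N=25),ctrl.read_tool_pos(),ctrl.read_wrist_force())
ctrl.line_to([.5256,.080,.13],rate=.2)
print(ctrl.read_t())
d=ctrl.capture("side");cv2.imwrite("pics/side3.png",d["color"][:,:,::-1])
```

```text
False [0.43161374 0.39842801 0.03076214]
w 0.025033751798491696 [0.43154759 0.39834451 0.03072295]
w 0.02537961830908125 [ 0.52556374 -0.11253522  0.08121247] [-0.1788517  -0.29439819 -2.48155531] 17.425
False [0.52559833 0.07975313 0.08148769] [-0.24055284 -0.28239389 -2.79283128]
20.375
```

View pics/side3.png

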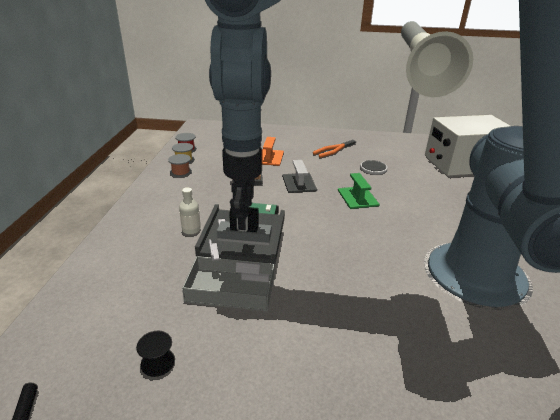

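Some pieces are in the tray, around (245,268). One remains on the plate by the far lip at (215,245). Second pass along the far side.

Run:
```python
from h import *
X=.5680
ctrl.line_to([.5256,-.113,.13],rate=.25)
ctrl.line_to([X,-.113,.13],rate=.2);ctrl.line_to([X,-.113,.0815],rate=.1)
print(ctrl.line_to([X,.082,.0815],rate=.08,contact_N=25),ctrl.read_tool_pos(),ctrl.read_wrist_force())
ctrl.line_to([X,.082,.13],rate=.2);ctrl.line_to([X,-.113,.14],rate=.3)
ctrl.move_to([.46,-.28,.2],rpy(tool(np.array([0,0,-1.]),np.array([np.cos(1.0),np.sin(1.0),0]))))
print(ctrl.read_gripper_width(),ctrl.read_t())
t=ctrl.capture("top");s=ctrl.capture("side")
b=[cv2.resize(x["color"][r0:r1,c0:c1,::-1],(400,400),interpolation=cv2.INTER_CUBIC) for x,r0,r1,c0,c1 in((t,140,260,180,300),(s,190,310,175,295))]
cv2.imwrite("pics/c4.png",np.hstack(b))
```

```text
False [0.56801052 0.08173988 0.08151422] [ 0.46984907  0.73222802 -2.94167167]
0.025400200369282963 26.9583
```

View pics/c4.png

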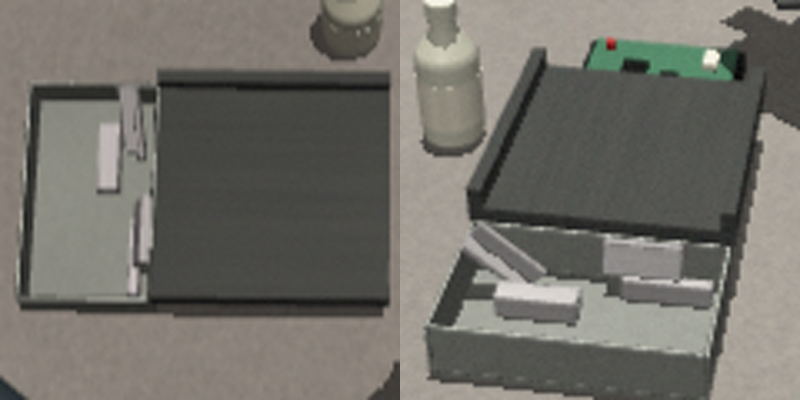

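All four offcuts are in the tray and the plate is clear. One piece leans in the far corner and one against the plate-side wall, both inside. Now I park the scraper.

Run:
```python
from h import *
t=np.radians(15.4);R=rpy(tool(np.array([0,0,-1.]),np.array([np.cos(t),np.sin(t),0])));c=[.439,-.3597]
ctrl.move_to([*c,.15],R);ctrl.line_to([*c,.10],rate=.1)
print(ctrl.line_to([*c,.084],rate=.02,contact_N=4),ctrl.read_tool_pos(),ctrl.read_wrist_force())
ctrl.wait(.2);ctrl.move_gripper(.07);ctrl.wait(.3)
ctrl.line_to([*c,.22],rate=.12)
ctrl.move_to([.40,-.02,.25],R);ctrl.wait(.3)
print(ctrl.read_t())
d=ctrl.capture("top");s=ctrl.capture("side")
b=[cv2.resize(x["color"][r0:r1,c0:c1,::-1],(390,390),interpolation=cv2.INTER_CUBIC) for x,r0,r1,c0,c1 in((d,210,270,370,430),(s,140,210,265,335))]
cv2.imwrite("pics/c5.png",np.hstack(b));cv2.imwrite("pics/top5.png",d["color"][:,:,::-1])
```

```text
True [ 0.43909909 -0.35986195  0.09074145] [-0.85745865 -0.09745044  4.97427545]
32.7
```

View pics/c5.png

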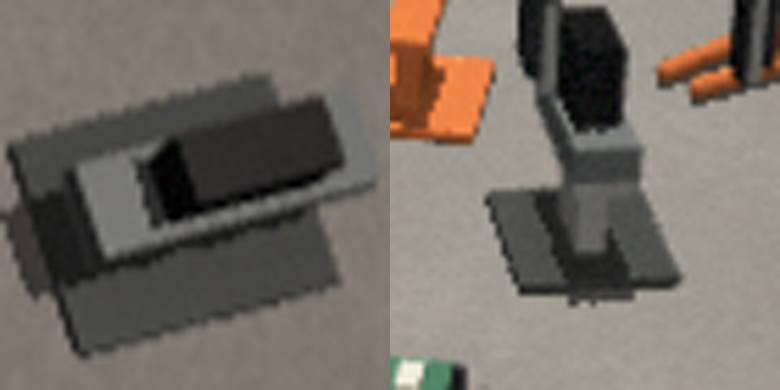

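View pics/top5.png

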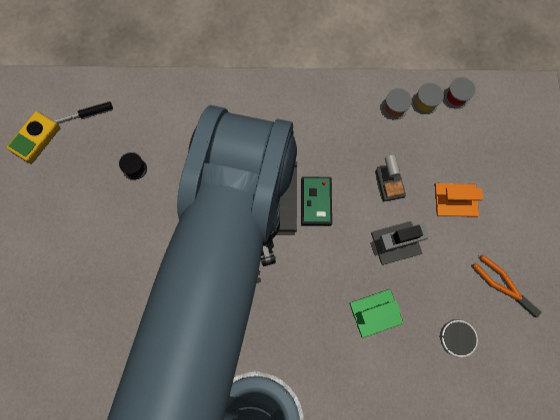

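The scraper stands upright on the grey stand, foot parallel to it. I check the foot's centre from its corners, then hand in if it is within tolerance.

Run:
```python
from h import *
d=ctrl.capture("top")
P=cast(d,[[370+u/6.5,210+v/6.5] for u,v in((72,172),(338,90),(375,185),(112,258))],.086)[:,:2]
e=(P[1]-P[0])+(P[2]-P[3]);c=P.mean(0);off=np.linalg.norm(c-[.439,-.3597])
print("off mm",off*1e3,"ang",np.degrees(np.arctan2(e[1],e[0]))%180,"sides",np.linalg.norm(P[1]-P[0]),np.linalg.norm(P[3]-P[0]))
s=ctrl.capture("side")["color"];g=s.astype(int).mean(2)
if off<.015: ctrl.job_done();print("done",ctrl.read_t())
```

```text
off mm 2.510736240655135 ang 106.84723249118088 sides 0.10624890309091828 0.03494201549508695
the job is handed in; nothing more can be done
the job is handed in; nothing more can be done
```

The job is done and handed in, at about 33 s on the robot's clock, well under the 69 s limit; no verdict was reported.

- **Standing up:** I gripped the scraper at a tilt, swung it upright, set it on the bench and let go. The side picture showed it standing on its foot.
- **Wiping:** Regripped from above, it wiped the plate in two overlapping passes at about 1 mm clearance. Pictures from both cameras then showed the plate clear and all four offcuts in the tray. One offcut leaned in the tray's far corner and one stood against the plate-side wall, but both were inside.
- **Parking:** The scraper stood upright on the grey stand's ledge, released. Its foot measured 2.5 mm from the ledge centre and about 1.5° off its direction (limits 25 mm and 15°).
- **Bystanders:** In the last pictures that showed them, none had visibly moved. I did not measure them.
- **Not rechecked:** I did not look into the tray again after parking, because the arm blocked the top view.

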